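# Load the last carton and push the bakery crate up the ramp behind its lip stop

### The job

Put the loose cake carton upright on the floor of the empty half of the wooden bakery crate, and leave the crate standing on the table meanwhile. Then push the crate up the metal ramp, without gripping or lifting it, until its trailing edge drops behind the lip and it lies flat in its berth with the carton still in it. Push gently, stop soon after you feel the sprung buffer (never more than 20 newtons on the crate), and leave the jar, bowl and spatula where they are.

Things in the scene. Friction and masses are not known exactly. Their poses are not given: they have to be found in the camera images.
- ramp: Fixed aluminium loading ramp with low dark side rails. Origin: on the table, middle of its foot; +x leads up the channel, z up. Slope from x=0, z=0 to x=150, z=35 mm (13 degrees), then a level deck at z=35 mm to x=445 mm. Channel 125 mm wide; rails 6 mm thick, tops 15 mm above the running surface. Flared guides 20 mm high at the foot: 174 mm apart at x=-25, 125 mm at x=25 mm.
- deck_edge (a point): Middle of the deck's near edge, at the top of the slope (ramp x=150, z=35 mm). On the deck is clamped a steel stop frame whose setting changes and is NOT measured: a lip across the channel, 10 mm high, with a 36 mm long wedge front and an upright rear face 40 to 80 mm beyond this point along ramp x. The crate is home when flat on the deck, its trailing edge behind that face.
- deck_end (a point): Middle of the deck's far end (ramp x=445, z=35 mm). Before it stands the stop frame's sprung buffer: its rubber face, 90 mm wide, 3 to 33 mm above the deck, is 154 mm beyond the lip's rear face (4 mm more than the crate's length) and yields 1 mm per 3 N, 14 mm at most. Side arms of the frame reach y=+-76 mm (knobs 86), tops 15 mm above the deck.
- crate: Loose dark wooden open crate, 150 (x) x 110 (y) x 55 mm high, walls and floor 4 mm, about 0.42 kg, before the ramp, up to 12 mm off its middle and 7 degrees askew: off centre it binds in the guides. Origin: middle of its underside; +x its leading end. Cartons 49 mm high fill x=8 to 71 mm; the empty half is x=-71 to 8 mm, 102 mm wide. Push on its trailing face, x=-75 mm; sliding takes up to 9 N.
- carton: Loose cardboard cake carton, 42 (x) x 54 (y) x 45 mm high with a paper band on top along x, about 0.12 kg, standing on the table on the robot's side of the ramp deck. Origin: middle of its underside, z up. Any way round in the crate's empty half will do, upright on its floor.
- jar: Bystander: jar 60 mm across, 85 mm high, on the robot's side of the crate. Origin: middle of its underside.
- bowl: Bystander: steel bowl 90 mm across, 45 mm high, beyond the ramp. Origin: middle of its underside.
- spatula: Bystander: spatula lying flat on the table, on the robot's side of the ramp and crate. Origin: on its underside; x runs along it, handle to -x.
Things that resemble listed ones, but are neither listed nor needed, are in the scene too. There is more than one size of the crate; the job needs the largest.

How it is judged:
By the outcome, as a careful person would: the job done as asked, in the order asked, and still so for the second after the job is handed in, with the robot touching nothing.
It also fails if it takes over 72 s, if anything falls off the work surface, if the arm or the gripper's body presses on something with over 40 N, if the wrist force passes 120 N, or if a joint passes its speed limit or range.

### The arm

A 6-joint arm with a two-finger parallel gripper is mounted at the origin on the work surface. World frame = base frame: x ahead of the robot, y to its left, z up, the work surface at z = 0. Lengths are in m, angles in rad, forces in N, time in s.
With the tool pointing down it reaches from about 0.3 to 0.875 m from the base axis. Payload 6.4 kg.
Tool frame: the origin (TCP) lies at the very end of the fingers, on their centre line; the grasp point (between the pads) lies tcp_to_grasp behind it (tcp_to_grasp is the distance from the TCP to the grasp point, in m); z points along the fingers, y is the direction in which the jaws open and shut (so a half turn about z gives the same grasp; the last joint's range is limited). The gripper opens to 85 mm and grips with 20 to 120 N. Pads are 22 mm wide; open, the fingers measure 114 mm over their backs; the gripper's body (76 mm by 85 mm) begins 54 mm behind the grasp point. The pads swing forward as they close: fully open they stand 13 mm farther back than shut.
Start: joints at [0.981, 0.181, 1.607, -0, 1.354, -0.206], TCP at [0.215, 0.533, 0.231] pointing down, gripper open.
Joint ranges: [-2.99, 2.99], [-0.89, 2.07], [0.3, 2.58], [-1.14, 4.28], [0, 2.63], [-3.12, 3.12]. Speed limits (rad/s): [2.57, 2.57, 3.01, 3.14, 3.14, 3.14].

### API

Orientations are given as a unit quaternion [w, x, y, z].
In Python, from bench import get_obs, camera, hand_in, tcp_to_grasp gives the robot as it stands.
- The arm moves only by the shell command python3 -m inch 'ROWS' [OPENING]. ROWS is JSON, a list of rows, each an object with "delta_pos": the shift along the tool's x, y, z in cm, a list of three; "rotation": the turn, a rotation vector about the tool's x, y, z in rad, a list of three. In form: [{"delta_pos": [x, y, z], "rotation": [rx, ry, rz]}, ...]. A call has 1 to 10 rows; each row shifts and turns the commanded pose from where the row before left it, along the tool's axes as they then stand; what a row does not reach is not made up. A row lasts 1/10 s, in which the tool goes at most 50 mm and 8.59 degrees, less where a joint would pass 70% of its speed; a pose out of reach is approached as far as the arm can. A call is refused whole if a number of a shift passes 5 or a number of a turn 0.15, either way. A call with a gripper value outside its range is refused whole. OPENING is the finger opening in cm, from 0 to 8.54, set as the call begins (- or left out, the last holds). The fingers move at their own pace and stop on an object; the grip force is fixed at half the most. Time passes only in rows, so rows that do not move let the fingers close. It gives the time, the measured TCP pose, the force and the opening at its end, in the units of the state.
- get_obs(): the state, without advancing time (a new reading comes with each control period).
- camera(name): name is "scene" or "top" or "wrist"; returns a dict with "color" (420x560x3 uint8, red, green, blue), "vfov" (degrees; the focal length in pixels is half the picture's height over the tangent of half this angle, whatever the lens; pixels are square), "cx", "cy" (the principal point, pixels), "eye" and "orientation" of the camera in the world; the wrist camera has in their place "T_tool_cam" (4x4, takes a point from camera to tool coordinates, whose origin is the TCP and whose axes are the flange's). Camera axes: x right, y down, z forward; pixel columns grow to the right and rows downward; lengths in m; the calibration is good to about 2 mm. A picture is of the moment at which its call begins: read the wrist's pose just before it. There is no depth.
- hand_in(): hands the job in, once; it reports no verdict.
The state is a dict: "time_s": time; "q": joint angles; "dq": joint speeds; "joint_efforts": joint torques, N m; "eef_pos": TCP position; "eef_rot": TCP orientation; "wrist_force": force on the tool from outside, world axes, zero at the start; "torque": the same for the moment, N m; "opening": opening from 0.0 (shut) to 1.0 (fully open).
Only numpy, scipy, OpenCV 4.12 (cv2) and the standard library are available. Lean on these libraries where they do the work, as an engineer would, in place of code of your own. Each camera call takes 0.05 s, during which the arm holds its last target.

## Working session

There is one attempt and no reset: what is moved stays moved. The work goes in short steps, Python scripts to look and compute and a shell command to move; the robot and the scene stay as the last step left them, time stands still between calls to the robot, and variables do not carry over. Pictures are saved under pics/ and viewed, and the job is handed in when it is done.

```bash
ls; mkdir -p pics; python3 - <<'E'
from bench import *
import cv2
print(tcp_to_grasp); o=get_obs(); print(o)
for n in ["scene","top","wrist"]:
    c=camera(n); cv2.imwrite(f"pics/{n}0.png",c["color"][:,:,::-1]); print(n,{k:v for k,v in c.items() if k!="color"})
E
```

```text
pics
0.0187
{'time_s': 0.0, 'q': array([ 9.80668021e-01,  1.81518413e-01,  1.60798844e+00,  9.65141749e-06,
        1.35377312e+00, -2.06349273e-01]), 'dq': array([-0.00039752, -0.00030724, -0.00071811,  0.00097765, -0.00035234,
       -0.00025635]), 'joint_efforts': array([-1.17069198e-04, -4.44844615e+01, -3.51356363e+01, -2.97224688e-05,
        8.50566983e-03,  2.50024065e-06]), 'eef_pos': array([0.21500047, 0.53271794, 0.23040632]), 'eef_rot': array([-3.31510572e-04,  1.90715026e-01,  9.81645082e-01, -7.75812696e-04]), 'wrist_force': array([ 0.48634214,  0.43022182, -0.46528783]), 'torque': array([-0.03249642, -0.00633674,  0.0277507 ]), 'opening': 1.0029341413692052}
scene {'vfov': 48.56328500173069, 'cx': 280.9324289601014, 'cy': 208.1622197929277, 'eye': array([1.20495728, 0.02851649, 1.18358598]), 'orientation': array([-0.17932127,  0.67197908,  0.69153043, -0.19512476])}
top {'vfov': 54.07598289234651, 'cx': 282.8435259566688, 'cy': 213.69190181669518, 'eye': array([ 0.36936337, -0.01972852,  0.99732281]), 'orientation': array([ 0.05787177, -0.70298665,  0.70669646, -0.05514282])}
wrist {'vfov': 61.122885015631, 'cx': 282.25477375473724, 'cy': 209.10603288616014, 'T_tool_cam': array([[-1.13197739e-04, -9.62918158e-01, -2.69793641e-01,
         6.77816743e-02],
       [ 9.99999902e-01,  6.71369765e-06, -4.43533319e-04,
        -8.40805611e-04],
       [ 4.28897600e-04, -2.69793664e-01,  9.62918062e-01,
        -1.42114062e-01],
       [ 0.00000000e+00,  0.00000000e+00,  0.00000000e+00,
         1.00000000e+00]])}
```

View pics/scene0.png

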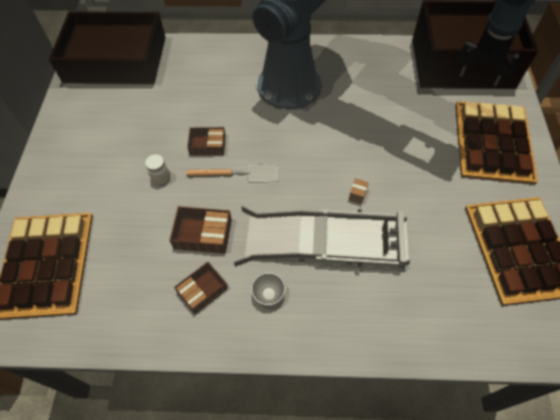

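View pics/top0.png

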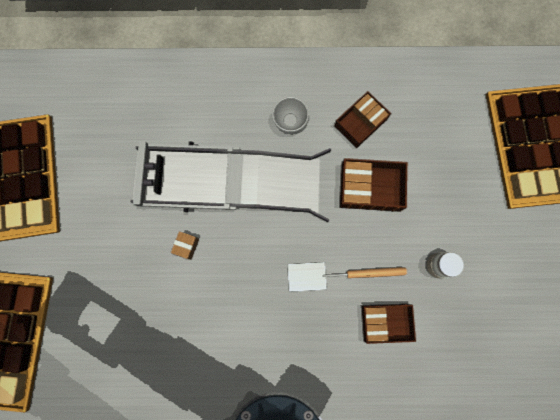

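View pics/wrist0.png

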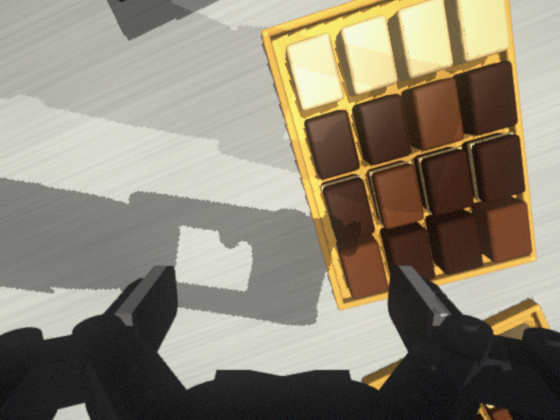

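The top view shows the ramp (x 135–330, y 145–218), large crate at (373,185), carton at (184,245), jar (445,264), bowl (291,116), and spatula (345,273). Smaller crates are at (362,120) and (388,323). Next I'll zoom in.

```bash
cat > h.py <<'E'
import numpy as np, cv2
from bench import *
from scipy.spatial.transform import Rotation as R
def rot(q): return R.from_quat([q[1],q[2],q[3],q[0]]).as_matrix()
def f(c): return 210/np.tan(np.radians(c["vfov"])/2)
def pose(c,o=None):
    if "eye" in c: return rot(c["orientation"]),np.array(c["eye"])
    T=np.array(c["T_tool_cam"]); Rt=rot(o["eef_rot"]); return Rt@T[:3,:3], Rt@T[:3,3]+o["eef_pos"]
def ray(c,u,v,z,o=None):
    Rm,e=pose(c,o); d=Rm@np.array([(u-c["cx"])/f(c),(v-c["cy"])/f(c),1]); return e+d*(z-e[2])/d[2]
def proj(c,p,o=None):
    Rm,e=pose(c,o); q=Rm.T@(np.array(p)-e); return f(c)*q[:2]/q[2]+[c["cx"],c["cy"]]
def tri(cs,uvs,os=None):
    A=np.zeros((3,3));b=np.zeros(3)
    for i,(c,(u,v)) in enumerate(zip(cs,uvs)):
        Rm,e=pose(c,os[i] if os else None); d=Rm@np.array([(u-c["cx"])/f(c),(v-c["cy"])/f(c),1]); d/=np.linalg.norm(d)
        P=np.eye(3)-np.outer(d,d); A+=P;b+=P@e
    return np.linalg.solve(A,b)
def st(): 
    o=get_obs(); print(o["time_s"],o["eef_pos"].round(4),(R.from_matrix(rot(o["eef_rot"]))).as_matrix().round(3).tolist(),o["wrist_force"].round(1),round(o["opening"],3),o["q"].round(2))
    return o
E
python3 - <<'E'
from h import *
c=camera("top");im=c["color"][:,:,::-1]
np.save("top0.npy",c,allow_pickle=True)
cv2.imwrite("pics/t1.png",cv2.resize(im[135:225,125:235],None,fx=7,fy=6.6,interpolation=2)[:600])
a=im[130:230,310:420];cv2.imwrite("pics/t2.png",cv2.resize(a,None,fx=6,fy=6,interpolation=2))
a=im[215:275,150:220];cv2.imwrite("pics/t3.png",cv2.resize(a,None,fx=8,fy=8,interpolation=2))
c2=camera("scene");np.save("sc0.npy",c2,allow_pickle=True)
E
```

```text
(no output)
```

View pics/t1.png

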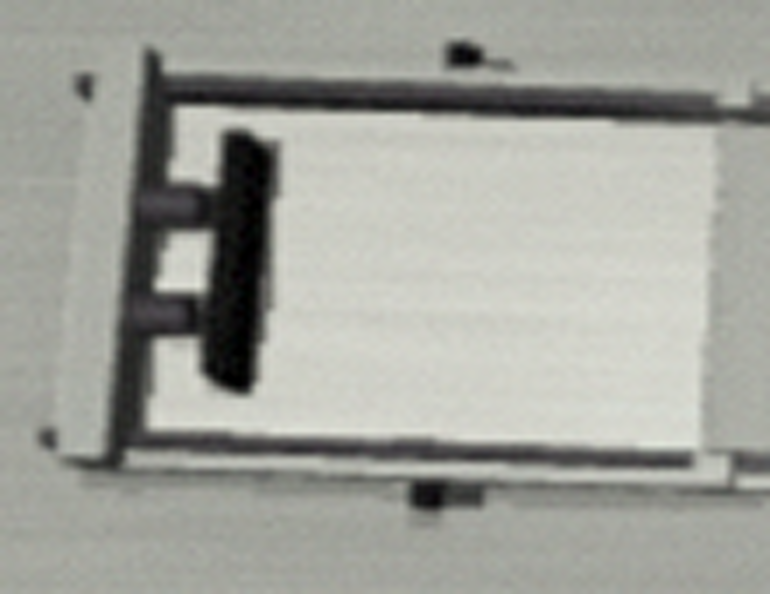

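View pics/t2.png

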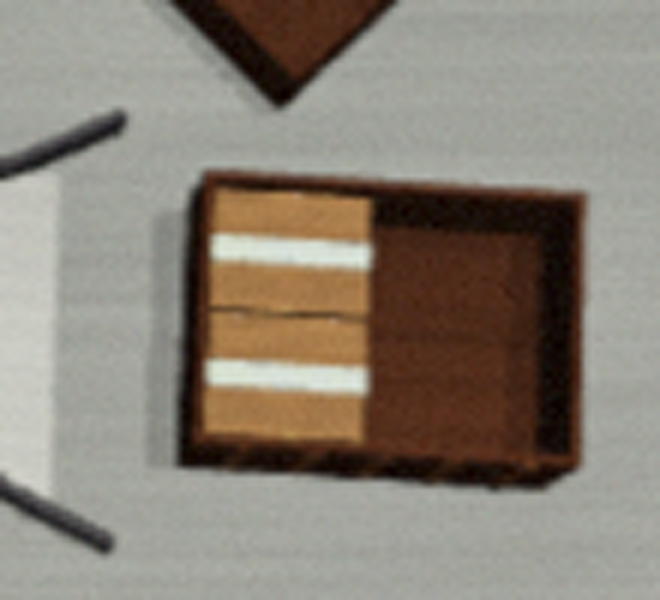

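View pics/t3.png

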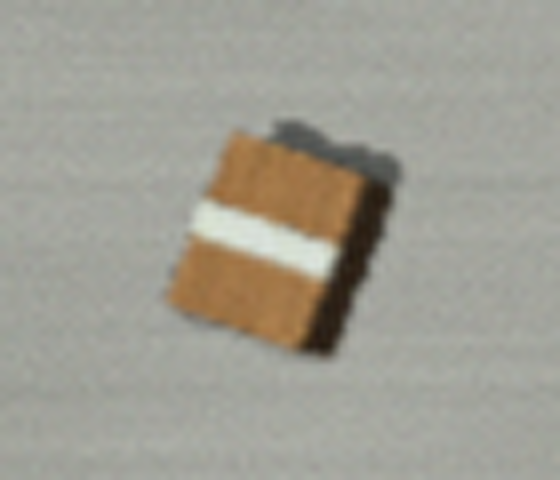

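The zooms show the lip's rear edge at about t1 x=712 and the buffer face at about x=270. The crate's empty half faces away from the ramp, and the carton has clean corners. Next I'll compute positions.

```bash
python3 - <<'E'
from h import *
c=np.load("top0.npy",allow_pickle=True).item()
def P(U,V,sx,sy,ox,oy,z): return ray(c,(U+.5)/sx-.5+ox,(V+.5)/sy-.5+oy,z)
print("carton")
a=np.array([P(*p,8,8,150,215,.045) for p in [(236,130),(368,178),(300,350),(166,298)]]); print(a.round(4).tolist(),a.mean(0).round(4),[np.linalg.norm(a[i]-a[(i+1)%4]).round(4) for i in range(4)])
d=a[1]-a[0]+a[2]-a[3]; print("band yaw",np.degrees(np.arctan2(d[1],d[0])))
print("crate")
a=np.array([P(*p,6,6,310,130,.055) for p in [(207,173),(586,195),(578,463),(191,440)]]); print(a.round(4).tolist(),a.mean(0).round(4),[np.linalg.norm(a[i]-a[(i+1)%4]).round(4) for i in range(4)])
d=a[0]-a[1]+a[3]-a[2]; print("yaw",np.degrees(np.arctan2(d[1],d[0])))
print("ramp")
foot=np.array([P(58,175,6,6,310,130,0),P(50,490,6,6,310,130,0)]);print(foot)
g=np.array([P(122,120,6,6,310,130,.02),P(108,545,6,6,310,130,.02)]);print("guide tips",g, g.mean(0))
lip=np.array([P(718,120,7,6.6,125,135,.045),P(705,450,7,6.6,125,135,.045)]);print("lip",lip)
buf=np.array([P(275,140,7,6.6,125,135,.068),P(252,390,7,6.6,125,135,.068)]);print("buf",buf)
E
```

```text
carton
[[0.484, 0.2257, 0.045], [0.4697, 0.1868, 0.045], [0.4201, 0.205, 0.045], [0.4352, 0.2442, 0.045]] [0.4522 0.2154 0.045 ] [np.float64(0.0414), np.float64(0.0529), np.float64(0.0421), np.float64(0.0522)]
band yaw -110.62403269551439
crate
[[0.6533, -0.1622, 0.055], [0.6434, -0.3112, 0.055], [0.5362, -0.3024, 0.055], [0.5461, -0.1529, 0.055]] [ 0.5947 -0.2322  0.055 ] [np.float64(0.1493), np.float64(0.1076), np.float64(0.1498), np.float64(0.1076)]
yaw 86.20178445958405
ramp
[[ 0.66939516 -0.10826848  0.        ]
 [ 0.53591166 -0.10245605  0.        ]]
guide tips [[ 0.68662132 -0.13323912  0.02      ]
 [ 0.51015135 -0.12356131  0.02      ]] [ 0.59838634 -0.12840022  0.02      ]
lip [[0.67213804 0.1167079  0.045     ]
 [0.54991012 0.11904964 0.045     ]]
buf [[0.65838508 0.26171391 0.068     ]
 [0.56776099 0.2655748  0.068     ]]
```

Measured from the top view: ramp yaw ≈ 88°, lip rear face ≈ 73 mm past the deck edge, crate yaw ≈ 86°, and the carton at (0.452, 0.215). Next I'll go above the carton.

```bash
cat >> h.py <<'E'
def d2t(target,rel=False):
    o=st(); Rt=rot(o["eef_rot"]); d=np.array(target) if rel else np.array(target)-o["eef_pos"]; print("tool delta cm",(Rt.T@d*100).round(2)); return o
E
python3 - <<'E'
from h import *
d2t([.4522,.2154,.13])
E
```

```text
0.25 [0.2152 0.533  0.2308] [[-0.927, 0.374, -0.0], [0.374, 0.927, -0.001], [0.0, -0.001, -1.0]] [ 0.4 -0.4 -0.2] 0.998 [ 0.98  0.18  1.61 -0.    1.35 -0.21]
tool delta cm [-33.87 -20.56  10.1 ]
```

```bash
python3 -m inch '[{"delta_pos":[-3.4,-2.06,1.0],"rotation":[0,0,-0.025]},{"delta_pos":[-3.4,-2.06,1.0],"rotation":[0,0,0]},{"delta_pos":[-3.4,-2.06,1.0],"rotation":[0,0,0]},{"delta_pos":[-3.4,-2.06,1.0],"rotation":[0,0,0]},{"delta_pos":[-3.4,-2.06,1.0],"rotation":[0,0,0]},{"delta_pos":[-3.4,-2.06,1.0],"rotation":[0,0,0]},{"delta_pos":[-3.4,-2.06,1.0],"rotation":[0,0,0]},{"delta_pos":[-3.4,-2.06,1.0],"rotation":[0,0,0]},{"delta_pos":[-3.4,-2.06,1.0],"rotation":[0,0,0]},{"delta_pos":[-2.0,-2.0,1.0],"rotation":[0,0,0]}]'
python3 -m inch '[{"delta_pos":[0,0,0],"rotation":[0,0,0]},{"delta_pos":[0,0,0],"rotation":[0,0,0]}]'
python3 - <<'E'
from h import *
o=d2t([.4522,.2154,.13]); c=camera("wrist"); cv2.imwrite("pics/w1.png",c["color"][:,:,::-1])
for p in [(.4522,.2154,.045)]: print(proj(c,p,o))
E
```

```text
time_s: 1.25
eef_pos: [0.4496, 0.2239, 0.1312]
eef_rot: [0.001, 0.179, 0.984, 0.0]
wrist_force: [-0.4, 0.4, 0.6]
opening: 1.001
time_s: 1.45
eef_pos: [0.4475, 0.2254, 0.131]
eef_rot: [-0.0, 0.179, 0.984, -0.0]
wrist_force: [-0.2, 0.3, 0.5]
opening: 1.001
1.45 [0.4475 0.2254 0.131 ] [[-0.936, 0.353, -0.001], [0.353, 0.936, 0.0], [0.001, -0.0, -1.0]] [-0.2  0.3  0.5] 1.001 [ 0.23  0.14  1.88  0.    1.13 -0.98]
tool delta cm [-0.79 -0.77  0.1 ]
[272.29989516 226.00798512]
```

View pics/w1.png

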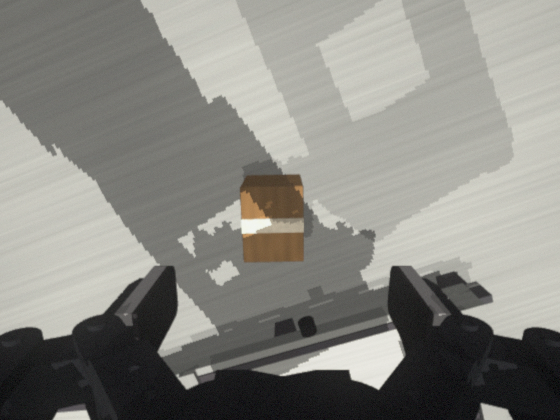

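The carton's top is centred at (273,226), matching the prediction of (272,226). I'll descend and grip.

```bash
python3 -m inch '[{"delta_pos":[-0.79,-0.77,1.5],"rotation":[0,0,0]},{"delta_pos":[0,0,2.5],"rotation":[0,0,0]},{"delta_pos":[0,0,2.5],"rotation":[0,0,0]},{"delta_pos":[0,0,2.5],"rotation":[0,0,0]},{"delta_pos":[0,0,2.2],"rotation":[0,0,0]},{"delta_pos":[0,0,0],"rotation":[0,0,0]}]'
python3 -m inch '[{"delta_pos":[0,0,0],"rotation":[0,0,0]},{"delta_pos":[0,0,0],"rotation":[0,0,0]},{"delta_pos":[0,0,0],"rotation":[0,0,0]},{"delta_pos":[0,0,0],"rotation":[0,0,0]},{"delta_pos":[0,0,0],"rotation":[0,0,0]},{"delta_pos":[0,0,0],"rotation":[0,0,0]}]' 3.0
```

```text
time_s: 2.1
eef_pos: [0.4495, 0.2165, 0.0171]
eef_rot: [-0.002, 0.177, 0.984, -0.001]
wrist_force: [-0.7, 0.1, 0.1]
opening: 1.0
time_s: 2.7
eef_pos: [0.4539, 0.2163, 0.0211]
eef_rot: [0.002, 0.178, 0.984, 0.001]
wrist_force: [0.3, 0.9, 7.0]
opening: 0.478
```

```bash
python3 -m inch '[{"delta_pos":[0,0,-1],"rotation":[0,0,0]},{"delta_pos":[0,0,-3],"rotation":[0,0,0]},{"delta_pos":[0,0,-4],"rotation":[0,0,0]},{"delta_pos":[0,0,-4],"rotation":[0,0,0]},{"delta_pos":[0,0,-3],"rotation":[0,0,0]},{"delta_pos":[0,0,0],"rotation":[0,0,0]},{"delta_pos":[0,0,0],"rotation":[0,0,0]}]'
python3 - <<'E'
from h import *
o=st(); c=camera("wrist"); cv2.imwrite("pics/w2.png",c["color"][:,:,::-1])
E
```

```text
time_s: 3.4
eef_pos: [0.4526, 0.2158, 0.1703]
eef_rot: [0.001, 0.178, 0.984, 0.0]
wrist_force: [-0.4, -0.1, -1.2]
opening: 0.478
3.4 [0.4526 0.2158 0.1703] [[-0.936, 0.351, 0.002], [0.351, 0.936, 0.0], [-0.002, 0.001, -1.0]] [-0.4 -0.1 -1.2] 0.478 [ 0.21  0.08  1.85 -0.    1.21 -1.  ]
```

View pics/w2.png

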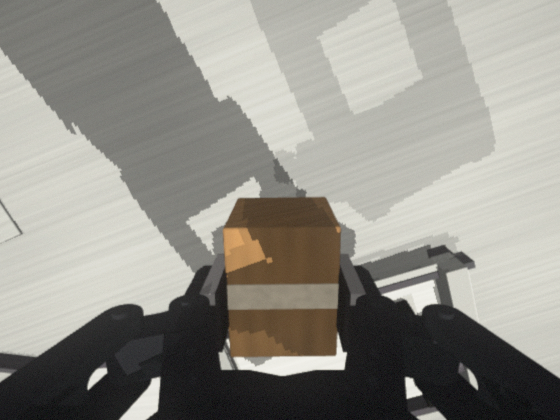

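The carton is held square in the jaws (band at ~(283,297)). Next I'll carry it to above the crate's empty half, then rotate.

```bash
python3 -m inch '[{"delta_pos":[-2.0,-2.6,0],"rotation":[0,0,0]},{"delta_pos":[-2.15,-2.87,0],"rotation":[0,0,0]},{"delta_pos":[-2.15,-2.87,0],"rotation":[0,0,0]},{"delta_pos":[-2.15,-2.87,0],"rotation":[0,0,0]},{"delta_pos":[-2.15,-2.87,0],"rotation":[0,0,0]},{"delta_pos":[-2.15,-2.87,0],"rotation":[0,0,0]},{"delta_pos":[-2.15,-2.87,0],"rotation":[0,0,0]},{"delta_pos":[-2.15,-2.87,0],"rotation":[0,0,0]},{"delta_pos":[-2.15,-2.87,0],"rotation":[0,0,0]},{"delta_pos":[-2.15,-2.87,0],"rotation":[0,0,0]}]'
python3 -m inch '[{"delta_pos":[-2.15,-2.87,0],"rotation":[0,0,0]},{"delta_pos":[-2.15,-2.87,0],"rotation":[0,0,0]},{"delta_pos":[-2.15,-2.87,0],"rotation":[0,0,0]},{"delta_pos":[-2,-2.5,0],"rotation":[0,0,0]},{"delta_pos":[0,0,0],"rotation":[0,0,0.14]},{"delta_pos":[0,0,0],"rotation":[0,0,0.14]},{"delta_pos":[0,0,0],"rotation":[0,0,0.14]},{"delta_pos":[0,0,0],"rotation":[0,0,0.14]},{"delta_pos":[0,0,0],"rotation":[0,0,0.14]},{"delta_pos":[0,0,0],"rotation":[0,0,0.14]}]'
python3 -m inch '[{"delta_pos":[0,0,0],"rotation":[0,0,0.14]},{"delta_pos":[0,0,0],"rotation":[0,0,0.14]},{"delta_pos":[0,0,0],"rotation":[0,0,0.14]},{"delta_pos":[0,0,0],"rotation":[0,0,0.02]},{"delta_pos":[0,0,0],"rotation":[0,0,0]},{"delta_pos":[0,0,0],"rotation":[0,0,0]}]'
python3 - <<'E'
from h import *
o=d2t([.5926,-.2636,.13]); c=camera("wrist"); cv2.imwrite("pics/w3.png",c["color"][:,:,::-1])
Rt=rot(o["eef_rot"]);print("yaw y",np.degrees(np.arctan2(Rt[1,1],Rt[0,1])))
for n in ["top"]:
    c=camera(n); cv2.imwrite("pics/top3.png",c["color"][:,:,::-1])
E
```

```text
time_s: 4.45
eef_pos: [0.5512, -0.1263, 0.1669]
eef_rot: [-0.002, 0.179, 0.984, 0.001]
wrist_force: [0.1, 0.5, -0.5]
opening: 0.478
time_s: 5.45
eef_pos: [0.5912, -0.2583, 0.1665]
eef_rot: [-0.002, 0.567, 0.824, -0.0]
wrist_force: [0.3, 0.3, -1.2]
opening: 0.478
time_s: 6.05
eef_pos: [0.5921, -0.2588, 0.1683]
eef_rot: [-0.001, 0.73, 0.684, -0.0]
wrist_force: [-0.2, 0.2, -1.3]
opening: 0.478
6.05 [ 0.5921 -0.2588  0.1683] [[0.065, 0.998, -0.001], [0.998, -0.065, 0.001], [0.001, -0.001, -1.0]] [-0.2  0.2 -1.3] 0.478 [-0.6   0.39  1.47  0.    1.28 -0.53]
tool delta cm [-0.48  0.09  3.83]
yaw y -3.745011128499126
```

View pics/w3.png

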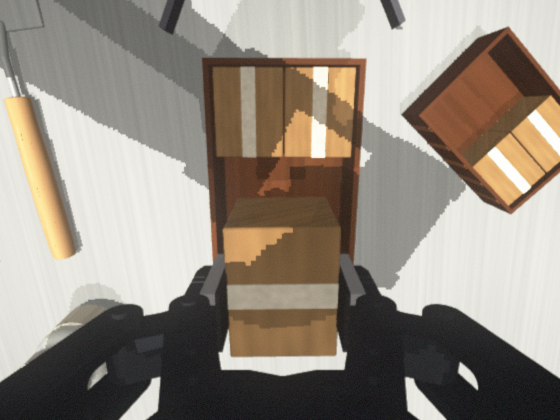

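View pics/top3.png

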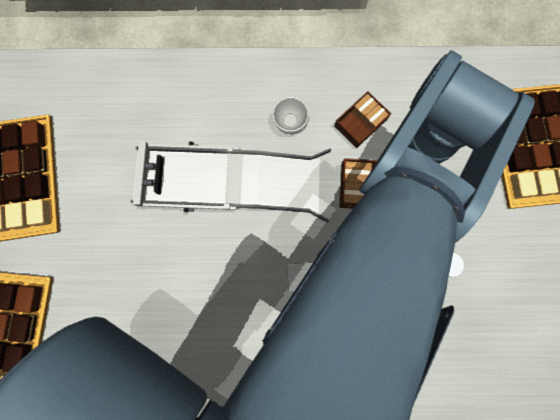

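```bash
python3 - <<'E'
from h import *
o=get_obs(); c=camera("wrist")
a=ray(c,203,58,.055,o);b=ray(c,366,58,.055,o);print(a,b,(a+b)/2)
for x in(213,356): print("front of cartons",ray(c,x,157,.053,o))
t=camera("top"); print("jar top",ray(t,450,265,.085),"spat",ray(t,327,273,.003),"bowl",ray(t,291,116,.045))
E
```

```text
[ 0.54631193 -0.15525418  0.055     ] [ 0.65495317 -0.16250923  0.055     ] [ 0.60063255 -0.15888171  0.055     ]
front of cartons [ 0.54472    -0.22154999  0.053     ]
front of cartons [ 0.64799196 -0.22840567  0.053     ]
jar top [ 0.40031602 -0.38337783  0.085     ] spat [ 0.38560073 -0.12114905  0.003     ] bowl [ 0.76415207 -0.03749081  0.045     ]
```

Wrist and top views agree on the crate to about 1 mm. Lowering.

```bash
python3 -m inch '[{"delta_pos":[-0.5,0.1,1],"rotation":[0,0,0]},{"delta_pos":[0,0,2],"rotation":[0,0,0]},{"delta_pos":[0,0,2],"rotation":[0,0,0]},{"delta_pos":[0,0,2],"rotation":[0,0,0]},{"delta_pos":[0,0,2],"rotation":[0,0,0]},{"delta_pos":[0,0,2],"rotation":[0,0,0]},{"delta_pos":[0,0,1.5],"rotation":[0,0,0]},{"delta_pos":[0,0,0.8],"rotation":[0,0,0]},{"delta_pos":[0,0,0.3],"rotation":[0,0,0]},{"delta_pos":[0,0,0],"rotation":[0,0,0]}]'
python3 -m inch '[{"delta_pos":[0,0,0.2],"rotation":[0,0,0]},{"delta_pos":[0,0,0],"rotation":[0,0,0]}]'
```

```text
time_s: 7.25
eef_pos: [0.5933, -0.2643, 0.0333]
eef_rot: [0.0, 0.731, 0.683, -0.0]
wrist_force: [-0.7, 0.8, -0.4]
opening: 0.477
time_s: 7.45
eef_pos: [0.5937, -0.2644, 0.032]
eef_rot: [0.001, 0.731, 0.683, 0.0]
wrist_force: [-1.7, -0.1, -0.4]
opening: 0.476
```

```bash
python3 -m inch '[{"delta_pos":[0,0,0.3],"rotation":[0,0,0]},{"delta_pos":[0,0,0],"rotation":[0,0,0]}]';python3 -m inch '[{"delta_pos":[0,0,0.2],"rotation":[0,0,0]},{"delta_pos":[0,0,0],"rotation":[0,0,0]}]';
python3 -m inch '[{"delta_pos":[0,0,0.1],"rotation":[0,0,0]},{"delta_pos":[0,0,0],"rotation":[0,0,0]}]'
```

```text
time_s: 7.65
eef_pos: [0.5931, -0.2641, 0.0282]
eef_rot: [-0.0, 0.731, 0.683, -0.0]
wrist_force: [-0.2, -1.1, -1.0]
opening: 0.482
time_s: 7.85
eef_pos: [0.593, -0.264, 0.026]
eef_rot: [-0.0, 0.731, 0.683, -0.0]
wrist_force: [0.1, 0.4, -0.9]
opening: 0.48
time_s: 8.05
eef_pos: [0.5932, -0.2642, 0.0252]
eef_rot: [0.0, 0.731, 0.683, -0.0]
wrist_force: [-0.3, -0.6, -0.8]
opening: 0.48
```

```bash
python3 -m inch '[{"delta_pos":[0,0,0.15],"rotation":[0,0,0]},{"delta_pos":[0,0,0],"rotation":[0,0,0]}]';python3 -m inch '[{"delta_pos":[0,0,0.1],"rotation":[0,0,0]},{"delta_pos":[0,0,0],"rotation":[0,0,0]}]'
```

```text
time_s: 8.25
eef_pos: [0.5933, -0.2642, 0.0251]
eef_rot: [0.0, 0.731, 0.683, -0.0]
wrist_force: [-3.7, 1.4, 8.1]
opening: 0.476
time_s: 8.45
eef_pos: [0.5933, -0.2641, 0.0251]
eef_rot: [-0.0, 0.731, 0.683, -0.0]
wrist_force: [-6.9, 3.5, 15.3]
opening: 0.476
```

The carton is on the floor. I'll ease off, release and lift clear.

```bash
python3 -m inch '[{"delta_pos":[0,0,-0.2],"rotation":[0,0,0]},{"delta_pos":[0,0,0],"rotation":[0,0,0]}]'; python3 -m inch '[{"delta_pos":[0,0,0],"rotation":[0,0,0]},{"delta_pos":[0,0,0],"rotation":[0,0,0]},{"delta_pos":[0,0,0],"rotation":[0,0,0]},{"delta_pos":[0,0,0],"rotation":[0,0,0]}]' 5.8
python3 -m inch '[{"delta_pos":[0,0,-1],"rotation":[0,0,0]},{"delta_pos":[0,0,-2],"rotation":[0,0,0]},{"delta_pos":[0,0,-3],"rotation":[0,0,0]},{"delta_pos":[0,0,-3],"rotation":[0,0,0]},{"delta_pos":[0,0,-3],"rotation":[0,0,0]},{"delta_pos":[-1.5,0,-1],"rotation":[0,0,0]},{"delta_pos":[-3,0,0],"rotation":[0,0,0]},{"delta_pos":[-3,0,0],"rotation":[0,0,0]},{"delta_pos":[0,0,0],"rotation":[0,0,0]},{"delta_pos":[0,0,0],"rotation":[0,0,0]}]'
python3 - <<'E'
from h import *
o=st(); c=camera("wrist"); cv2.imwrite("pics/w4.png",c["color"][:,:,::-1])
np.save("w4.npy",[c,o],allow_pickle=True)
E
```

```text
time_s: 8.65
eef_pos: [0.5935, -0.2643, 0.0252]
eef_rot: [0.0, 0.731, 0.683, 0.0]
wrist_force: [0.2, -0.0, -0.8]
opening: 0.479
time_s: 9.05
eef_pos: [0.5931, -0.2641, 0.0246]
eef_rot: [-0.0, 0.731, 0.683, -0.0]
wrist_force: [-0.3, -0.3, 0.7]
opening: 0.679
time_s: 10.05
eef_pos: [0.5873, -0.34, 0.1539]
eef_rot: [-0.001, 0.731, 0.682, -0.0]
wrist_force: [-0.2, -0.4, -0.1]
opening: 0.681
10.05 [ 0.5873 -0.34    0.1539] [[0.07, 0.998, -0.001], [0.998, -0.07, 0.001], [0.001, -0.001, -1.0]] [-0.2 -0.4 -0.1] 0.681 [-0.7   0.48  1.39  0.    1.28 -0.63]
```

View pics/w4.png

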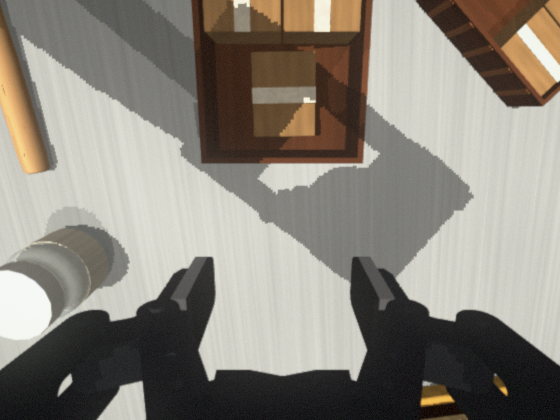

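The carton stands upright in the empty half (x 251–317, y 48–137), and the crate rim is at (201–365, ~160). Next I'll set the push pose: yaw along the ramp, tilted so the fingertips lead, fingers 58 mm apart.

```bash
python3 -m inch '[{"delta_pos":[-1,0,2],"rotation":[0,0,-0.033]},{"delta_pos":[-1,0,0],"rotation":[0,0.127,0]},{"delta_pos":[0,0,0],"rotation":[0,0.127,0]},{"delta_pos":[0,0,0],"rotation":[0,0.127,0]},{"delta_pos":[0,0,0],"rotation":[0,0,0]},{"delta_pos":[0,0,0],"rotation":[0,0,0]}]'
python3 - <<'E'
from h import *
c,o=np.load("w4.npy",allow_pickle=True)
a=ray(c,202,161,.055,o);b=ray(c,363,161,.055,o);print("trail",a,b)
o=d2t([.5930,-.365,.022])
t=camera("top");cv2.imwrite("pics/top5.png",t["color"][:,:,::-1]); c=camera("wrist"); cv2.imwrite("pics/w5.png",c["color"][:,:,::-1])
E
```

```text
time_s: 10.7
eef_pos: [0.5867, -0.3585, 0.1336]
eef_rot: [-0.132, 0.707, 0.682, 0.135]
wrist_force: [0.4, 0.6, 0.5]
opening: 0.677
trail [ 0.53545269 -0.30261063  0.055     ] [ 0.64441096 -0.31022167  0.055     ]
10.7 [ 0.5867 -0.3585  0.1336] [[0.033, 0.999, 0.012], [0.928, -0.035, 0.371], [0.371, -0.001, -0.929]] [0.4 0.6 0.5] 0.677 [-0.84  0.67  1.18  0.26  1.57 -0.84]
tool delta cm [-4.72  0.66 10.13]
```

View pics/w5.png

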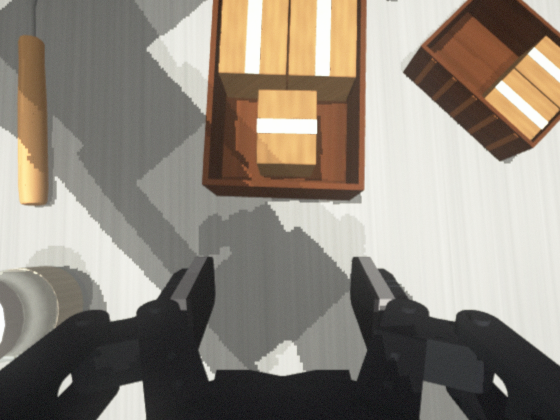

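View pics/top5.png

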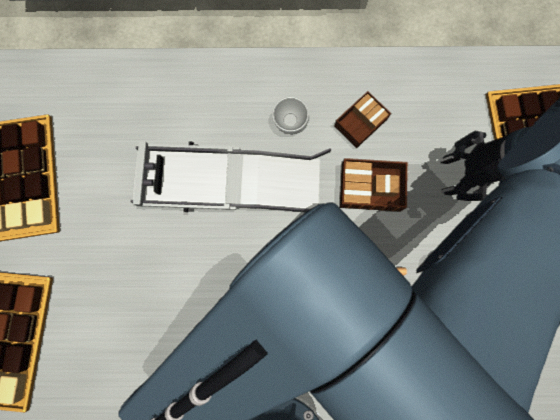

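The carton is upright in the crate. Lowering behind the crate.

```bash
python3 -m inch '[{"delta_pos":[-2.0,0.6,1],"rotation":[0,0,0]},{"delta_pos":[-1.0,0,2],"rotation":[0,0,0]},{"delta_pos":[-1.0,0,2],"rotation":[0,0,0]},{"delta_pos":[-0.7,0,2],"rotation":[0,0,0]},{"delta_pos":[0,0,2],"rotation":[0,0,0]},{"delta_pos":[0,0,1.1],"rotation":[0,0,0]},{"delta_pos":[0,0,0],"rotation":[0,0,0]}]'
python3 - <<'E'
from h import *
o=d2t([.5945,-.325,.020]);Rt=rot(o["eef_rot"])
u=np.array([.0373,.9993,0]);print("1cm along flat",Rt.T@u, "slope",Rt.T@(u*.974+np.array([0,0,.2272])))
s=camera("scene");cv2.imwrite("pics/s6.png",s["color"][:,:,::-1])
E
```

```text
time_s: 11.5
eef_pos: [0.5915, -0.3626, 0.0205]
eef_rot: [-0.134, 0.706, 0.682, 0.136]
wrist_force: [0.6, -0.2, -0.6]
opening: 0.678
11.5 [ 0.5915 -0.3626  0.0205] [[0.033, 0.999, 0.009], [0.926, -0.034, 0.375], [0.375, -0.004, -0.927]] [ 0.6 -0.2 -0.6] 0.678 [-0.84  0.82  1.18  0.26  1.43 -0.88]
tool delta cm [3.48 0.17 1.46]
1cm along flat [0.9268488  0.00334154 0.375409  ] slope [0.98804654 0.00239344 0.15506887]
```

View pics/s6.png

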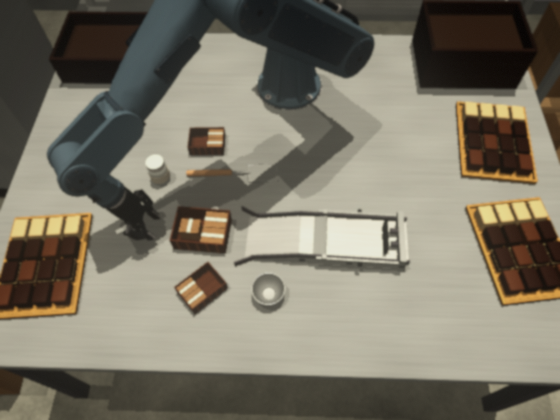

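```bash
python3 -m inch '[{"delta_pos":[0.5,0.15,0.2],"rotation":[0,0,0]},{"delta_pos":[0.5,0,0.2],"rotation":[0,0,0]},{"delta_pos":[0.5,0,0.2],"rotation":[0,0,0]},{"delta_pos":[0.5,0,0.2],"rotation":[0,0,0]},{"delta_pos":[0.5,0,0.2],"rotation":[0,0,0]},{"delta_pos":[0.4,0,0.16],"rotation":[0,0,0]},{"delta_pos":[0.3,0,0.12],"rotation":[0,0,0]},{"delta_pos":[0.3,0,0.12],"rotation":[0,0,0]}]'
python3 -m inch '[{"delta_pos":[0.3,0,0.12],"rotation":[0,0,0]},{"delta_pos":[0.3,0,0.12],"rotation":[0,0,0]},{"delta_pos":[0.3,0,0.12],"rotation":[0,0,0]},{"delta_pos":[0.3,0,0.12],"rotation":[0,0,0]}]'
python3 -m inch '[{"delta_pos":[0.3,0,0.12],"rotation":[0,0,0]},{"delta_pos":[0.3,0,0.12],"rotation":[0,0,0]},{"delta_pos":[0.3,0,0.12],"rotation":[0,0,0]},{"delta_pos":[0.3,0,0.12],"rotation":[0,0,0]}]'
```

```text
time_s: 12.35
eef_pos: [0.5956, -0.3273, 0.0236]
eef_rot: [-0.131, 0.706, 0.682, 0.136]
wrist_force: [-0.9, 0.6, -0.8]
opening: 0.683
time_s: 12.75
eef_pos: [0.5962, -0.3148, 0.0236]
eef_rot: [-0.131, 0.706, 0.682, 0.136]
wrist_force: [0.7, -2.2, -0.2]
opening: 0.681
time_s: 13.15
eef_pos: [0.5965, -0.3017, 0.0236]
eef_rot: [-0.131, 0.706, 0.682, 0.136]
wrist_force: [0.7, -1.9, -0.7]
opening: 0.678
```

Contact made at about 2 N. Continuing along the flat.

```bash
python3 -m inch '[{"delta_pos":[0.35,-0.05,0.15],"rotation":[0,0,0]},{"delta_pos":[0.35,-0.05,0.16],"rotation":[0,0,0]},{"delta_pos":[0.35,0,0.16],"rotation":[0,0,0]},{"delta_pos":[0.35,0,0.16],"rotation":[0,0,0]},{"delta_pos":[0.35,0,0.16],"rotation":[0,0,0]},{"delta_pos":[0.35,0,0.16],"rotation":[0,0,0]},{"delta_pos":[0.35,0,0.16],"rotation":[0,0,0]},{"delta_pos":[0.35,0,0.16],"rotation":[0,0,0]}]'
python3 - <<'E'
from h import *
o=st()
s=camera("top");cv2.imwrite("pics/t7.png",s["color"][:,:,::-1]);c=camera("wrist"); cv2.imwrite("pics/w7.png",c["color"][:,:,::-1])
E
```

```text
time_s: 13.95
eef_pos: [0.5971, -0.2715, 0.023]
eef_rot: [-0.131, 0.706, 0.682, 0.136]
wrist_force: [-1.1, -5.2, 4.4]
opening: 0.678
13.95 [ 0.5971 -0.2715  0.023 ] [[0.032, 0.999, 0.014], [0.928, -0.035, 0.37], [0.371, 0.001, -0.929]] [-1.1 -5.2  4.4] 0.678 [-0.75  0.72  1.35  0.29  1.33 -0.82]
```

View pics/t7.png

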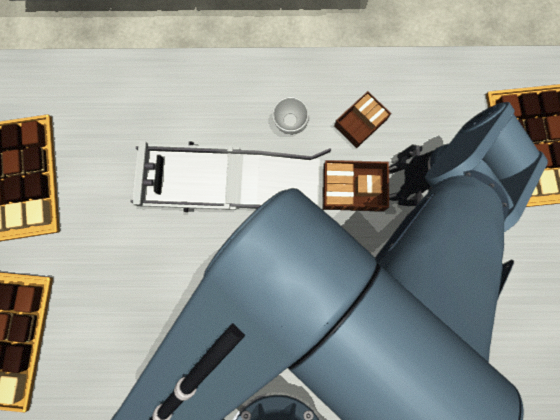

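View pics/w7.png

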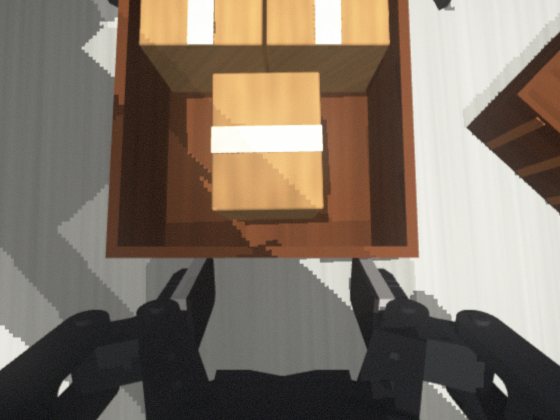

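The crate is square with the tool and centred, with its front at the ramp foot. The 4.4 N upward force is face friction from my slightly descending path, so I'll level it off.

```bash
python3 -m inch '[{"delta_pos":[0.35,0,0.10],"rotation":[0,0,0]},{"delta_pos":[0.35,0,0.12],"rotation":[0,0,0]},{"delta_pos":[0.35,0,0.13],"rotation":[0,0,0]},{"delta_pos":[0.35,0,0.13],"rotation":[0,0,0]}]'
python3 -m inch '[{"delta_pos":[0.35,0,0.13],"rotation":[0,0,0]},{"delta_pos":[0.35,0,0.13],"rotation":[0,0,0]},{"delta_pos":[0.35,0,0.13],"rotation":[0,0,0]},{"delta_pos":[0.35,0,0.13],"rotation":[0,0,0]}]'
python3 - <<'E'
from h import *
o=st();print(.6028+.0373*(o["eef_pos"][1]+.105))
c=camera("wrist"); cv2.imwrite("pics/w8.png",c["color"][:,:,::-1])
E
```

```text
time_s: 14.45
eef_pos: [0.597, -0.256, 0.0228]
eef_rot: [-0.132, 0.706, 0.682, 0.136]
wrist_force: [-0.8, -5.6, 0.7]
opening: 0.678
time_s: 14.85
eef_pos: [0.5974, -0.2407, 0.023]
eef_rot: [-0.132, 0.706, 0.682, 0.136]
wrist_force: [-0.9, -3.8, -0.8]
opening: 0.677
14.85 [ 0.5974 -0.2407  0.023 ] [[0.032, 0.999, 0.012], [0.928, -0.035, 0.372], [0.372, -0.001, -0.928]] [-0.9 -3.8 -0.8] 0.677 [-0.72  0.7   1.4   0.3   1.31 -0.8 ]
0.5977401768863007
```

View pics/w8.png

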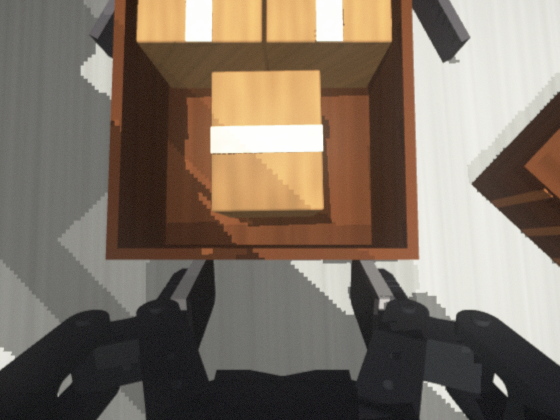

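The crate is entering the guides about 4 mm left of centre, inside the 7.5 mm clearance. Continuing at under 6 N.

```bash
python3 -m inch '[{"delta_pos":[0.37,0.02,0.14],"rotation":[0,0,0]},{"delta_pos":[0.37,0.02,0.14],"rotation":[0,0,0]},{"delta_pos":[0.37,0.02,0.14],"rotation":[0,0,0]},{"delta_pos":[0.37,0.02,0.14],"rotation":[0,0,0]},{"delta_pos":[0.37,0.02,0.14],"rotation":[0,0,0]}]'
python3 -m inch '[{"delta_pos":[0.37,0.02,0.14],"rotation":[0,0,0]},{"delta_pos":[0.37,0.02,0.14],"rotation":[0,0,0]},{"delta_pos":[0.37,0.02,0.14],"rotation":[0,0,0]},{"delta_pos":[0.37,0.02,0.14],"rotation":[0,0,0]},{"delta_pos":[0.37,0.02,0.14],"rotation":[0,0,0]}]'
python3 -m inch '[{"delta_pos":[0.37,0,0.14],"rotation":[0,0,0]},{"delta_pos":[0.37,0,0.14],"rotation":[0,0,0]},{"delta_pos":[0.37,0,0.14],"rotation":[0,0,0]},{"delta_pos":[0.37,0,0.14],"rotation":[0,0,0]},{"delta_pos":[0.37,0,0.14],"rotation":[0,0,0]}]'
python3 - <<'E'
from h import *
o=st();print(.6028+.0373*(o["eef_pos"][1]+.105))
c=camera("wrist"); cv2.imwrite("pics/w9.png",c["color"][:,:,::-1])
s=camera("top");cv2.imwrite("pics/t9.png",s["color"][:,:,::-1])
E
```

```text
time_s: 15.4
eef_pos: [0.5993, -0.2212, 0.0237]
eef_rot: [-0.132, 0.706, 0.682, 0.136]
wrist_force: [0.5, -2.6, -1.4]
opening: 0.676
time_s: 15.9
eef_pos: [0.601, -0.2015, 0.0241]
eef_rot: [-0.132, 0.706, 0.682, 0.136]
wrist_force: [0.0, -3.4, -1.7]
opening: 0.678
time_s: 16.4
eef_pos: [0.6017, -0.1818, 0.0245]
eef_rot: [-0.132, 0.706, 0.682, 0.136]
wrist_force: [-0.7, -3.3, -1.9]
opening: 0.677
16.4 [ 0.6017 -0.1818  0.0245] [[0.032, 0.999, 0.013], [0.928, -0.035, 0.372], [0.372, 0.0, -0.928]] [-0.7 -3.3 -1.9] 0.677 [-0.64  0.65  1.47  0.33  1.26 -0.75]
0.5999365313174563
```

View pics/w9.png

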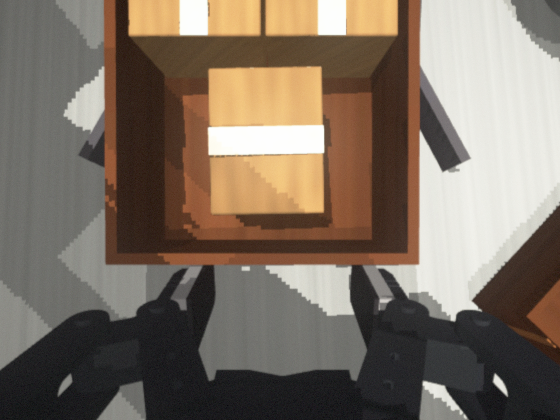

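View pics/t9.png

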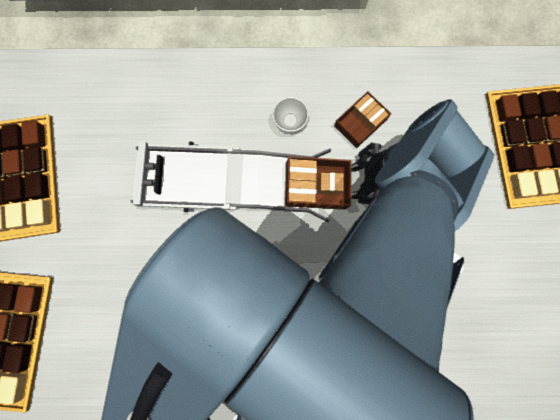

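The crate is well inside the guides, pushing at about 3.5 N, carton upright. Continuing to the foot.

```bash
python3 -m inch '[{"delta_pos":[0.37,0,0.15],"rotation":[0,0,0]},{"delta_pos":[0.37,0,0.15],"rotation":[0,0,0]},{"delta_pos":[0.37,0,0.15],"rotation":[0,0,0]},{"delta_pos":[0.37,0,0.15],"rotation":[0,0,0]},{"delta_pos":[0.37,0,0.15],"rotation":[0,0,0]},{"delta_pos":[0.37,0,0.15],"rotation":[0,0,0]},{"delta_pos":[0.37,0,0.15],"rotation":[0,0,0]},{"delta_pos":[0.37,0,0.15],"rotation":[0,0,0]}]'
python3 -m inch '[{"delta_pos":[0.37,0,0.15],"rotation":[0,0,0]},{"delta_pos":[0.37,0,0.15],"rotation":[0,0,0]},{"delta_pos":[0.37,0,0.15],"rotation":[0,0,0]},{"delta_pos":[0.37,0,0.15],"rotation":[0,0,0]},{"delta_pos":[0.37,0,0.15],"rotation":[0,0,0]},{"delta_pos":[0.37,0,0.15],"rotation":[0,0,0]}]'
python3 - <<'E'
from h import *
o=st();print(.6028+.0373*(o["eef_pos"][1]+.105))
c=camera("wrist"); cv2.imwrite("pics/w10.png",c["color"][:,:,::-1])
E
```

```text
time_s: 17.3
eef_pos: [0.6028, -0.1498, 0.0243]
eef_rot: [-0.132, 0.706, 0.682, 0.136]
wrist_force: [-0.0, -2.5, -2.9]
opening: 0.677
time_s: 17.9
eef_pos: [0.6037, -0.1259, 0.0242]
eef_rot: [-0.132, 0.706, 0.682, 0.136]
wrist_force: [-0.7, -2.7, -2.1]
opening: 0.679
17.9 [ 0.6037 -0.1259  0.0242] [[0.032, 0.999, 0.013], [0.928, -0.035, 0.372], [0.372, -0.0, -0.928]] [-0.7 -2.7 -2.1] 0.679 [-0.57  0.61  1.53  0.35  1.22 -0.69]
0.6020213179820628
```

View pics/w10.png

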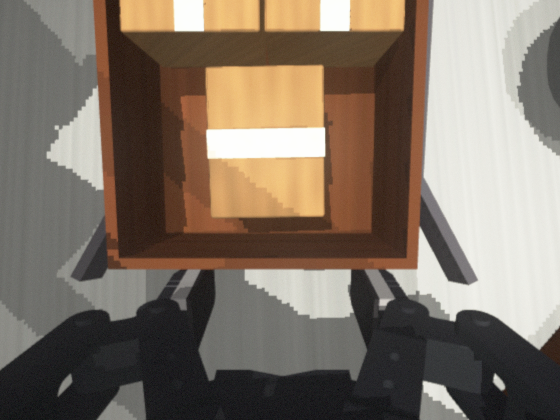

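Trailing edge is near the foot. Switching to the slope direction.

```bash
python3 -m inch '[{"delta_pos":[0.37,0,0.15],"rotation":[0,0,0]},{"delta_pos":[0.37,0,0.14],"rotation":[0,0,0]},{"delta_pos":[0.39,0,0.07],"rotation":[0,0,0]},{"delta_pos":[0.39,0,0.06],"rotation":[0,0,0]},{"delta_pos":[0.39,0,0.06],"rotation":[0,0,0]},{"delta_pos":[0.39,0,0.06],"rotation":[0,0,0]}]'
python3 -m inch '[{"delta_pos":[0.39,0,0.06],"rotation":[0,0,0]},{"delta_pos":[0.39,0,0.06],"rotation":[0,0,0]},{"delta_pos":[0.39,0,0.06],"rotation":[0,0,0]},{"delta_pos":[0.39,0,0.06],"rotation":[0,0,0]},{"delta_pos":[0.39,0,0.06],"rotation":[0,0,0]}]'
python3 -m inch '[{"delta_pos":[0.39,0,0.06],"rotation":[0,0,0]},{"delta_pos":[0.39,0,0.06],"rotation":[0,0,0]},{"delta_pos":[0.39,0,0.06],"rotation":[0,0,0]},{"delta_pos":[0.39,0,0.06],"rotation":[0,0,0]}]'
python3 - <<'E'
from h import *
o=st();y=o["eef_pos"][1];print(.6028+.0373*(y+.105), "z want",.023+max(0,(y+.117)*.2333))
c=camera("wrist"); cv2.imwrite("pics/w11.png",c["color"][:,:,::-1])
s=camera("scene");cv2.imwrite("pics/s11.png",cv2.resize(s["color"][150:330,150:430,::-1],None,fx=2.8,fy=2.8))
E
```

```text
time_s: 18.55
eef_pos: [0.6047, -0.1028, 0.0281]
eef_rot: [-0.131, 0.706, 0.682, 0.136]
wrist_force: [-0.0, -4.4, -0.4]
opening: 0.679
time_s: 19.05
eef_pos: [0.6053, -0.0836, 0.0325]
eef_rot: [-0.131, 0.706, 0.682, 0.136]
wrist_force: [0.3, -4.7, 1.4]
opening: 0.68
time_s: 19.45
eef_pos: [0.6059, -0.0683, 0.0361]
eef_rot: [-0.131, 0.706, 0.682, 0.136]
wrist_force: [-0.1, -5.4, -0.4]
opening: 0.675
19.45 [ 0.6059 -0.0683  0.0361] [[0.032, 0.999, 0.013], [0.928, -0.035, 0.371], [0.371, 0.0, -0.928]] [-0.1 -5.4 -0.4] 0.675 [-0.49  0.56  1.58  0.37  1.19 -0.63]
0.6041696512135476 z want 0.034366346062216
```

View pics/w11.png

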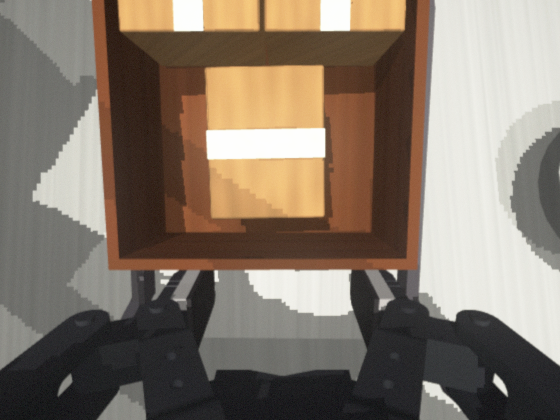

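View pics/s11.png

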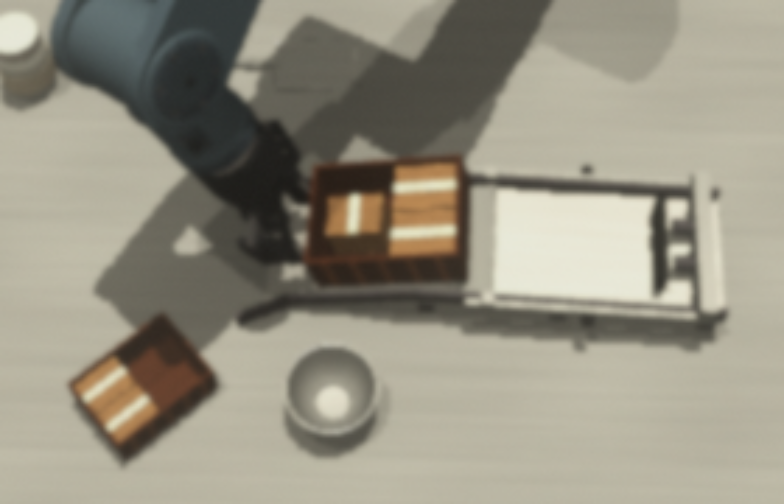

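The crate climbs straight (5 N) and its front is reaching the grey wedge. Continuing with frequent force checks.

```bash
for i in 1 2 3 4; do :; done; python3 -m inch '[{"delta_pos":[0.39,0,0.06],"rotation":[0,0,0]},{"delta_pos":[0.39,0,0.065],"rotation":[0,0,0]},{"delta_pos":[0.39,0,0.065],"rotation":[0,0,0]}]'
python3 -m inch '[{"delta_pos":[0.35,0,0.06],"rotation":[0,0,0]},{"delta_pos":[0.35,0,0.06],"rotation":[0,0,0]},{"delta_pos":[0.35,0,0.06],"rotation":[0,0,0]}]'
python3 -m inch '[{"delta_pos":[0.35,0,0.06],"rotation":[0,0,0]},{"delta_pos":[0.35,0,0.06],"rotation":[0,0,0]},{"delta_pos":[0.35,0,0.06],"rotation":[0,0,0]}]'
python3 -m inch '[{"delta_pos":[0.35,0,0.06],"rotation":[0,0,0]},{"delta_pos":[0.35,0,0.06],"rotation":[0,0,0]},{"delta_pos":[0.35,0,0.06],"rotation":[0,0,0]}]'
python3 - <<'E'
from h import *
o=st();y=o["eef_pos"][1];print(.6028+.0373*(y+.105), "z want",.023+max(0,(y+.117)*.2333))
E
```

```text
time_s: 19.85
eef_pos: [0.6064, -0.0572, 0.0387]
eef_rot: [-0.131, 0.706, 0.682, 0.136]
wrist_force: [-1.2, -6.3, 1.6]
opening: 0.68
time_s: 20.15
eef_pos: [0.6068, -0.047, 0.041]
eef_rot: [-0.131, 0.706, 0.682, 0.136]
wrist_force: [-1.1, -6.8, 2.1]
opening: 0.68
time_s: 20.45
eef_pos: [0.6074, -0.0369, 0.0435]
eef_rot: [-0.13, 0.706, 0.682, 0.136]
wrist_force: [-0.6, -8.1, 2.3]
opening: 0.679
time_s: 20.75
eef_pos: [0.6075, -0.0257, 0.0456]
eef_rot: [-0.131, 0.706, 0.682, 0.136]
wrist_force: [-0.9, -4.1, 1.2]
opening: 0.678
20.75 [ 0.6075 -0.0257  0.0456] [[0.033, 0.999, 0.014], [0.928, -0.035, 0.372], [0.372, 0.001, -0.928]] [-0.9 -4.1  1.2] 0.678 [-0.43  0.53  1.61  0.38  1.18 -0.57]
0.6057585455134658 z want 0.04430439003462629
```

Front is over the lip (peak 8 N). Continuing up the slope.

```bash
python3 -m inch '[{"delta_pos":[0.38,-0.01,0.065],"rotation":[0,0,0]},{"delta_pos":[0.38,-0.01,0.065],"rotation":[0,0,0]},{"delta_pos":[0.38,-0.01,0.065],"rotation":[0,0,0]},{"delta_pos":[0.38,-0.01,0.065],"rotation":[0,0,0]},{"delta_pos":[0.38,-0.01,0.065],"rotation":[0,0,0]}]'
python3 -m inch '[{"delta_pos":[0.38,-0.01,0.065],"rotation":[0,0,0]},{"delta_pos":[0.38,-0.01,0.065],"rotation":[0,0,0]},{"delta_pos":[0.38,-0.01,0.065],"rotation":[0,0,0]},{"delta_pos":[0.38,-0.01,0.065],"rotation":[0,0,0]},{"delta_pos":[0.38,-0.01,0.065],"rotation":[0,0,0]}]'
python3 - <<'E'
from h import *
o=st();y=o["eef_pos"][1];print(.6028+.0373*(y+.105), "z want",.023+max(0,(y+.117)*.2333))
c=camera("wrist"); cv2.imwrite("pics/w12.png",c["color"][:,:,::-1])
s=camera("top");cv2.imwrite("pics/s12.png",cv2.resize(s["color"][100:260,120:400,::-1],None,fx=2.8,fy=2.8))
E
```

```text
time_s: 21.25
eef_pos: [0.607, -0.006, 0.0489]
eef_rot: [-0.132, 0.706, 0.682, 0.136]
wrist_force: [0.4, -3.3, -1.0]
opening: 0.676
time_s: 21.75
eef_pos: [0.6076, 0.0124, 0.0534]
eef_rot: [-0.131, 0.706, 0.682, 0.136]
wrist_force: [0.1, -3.5, 0.1]
opening: 0.678
21.75 [0.6076 0.0124 0.0534] [[0.032, 0.999, 0.013], [0.928, -0.035, 0.372], [0.372, 0.0, -0.928]] [ 0.1 -3.5  0.1] 0.678 [-0.37  0.51  1.63  0.39  1.17 -0.52]
0.6071779204105839 z want 0.05318214240721823
```

View pics/w12.png

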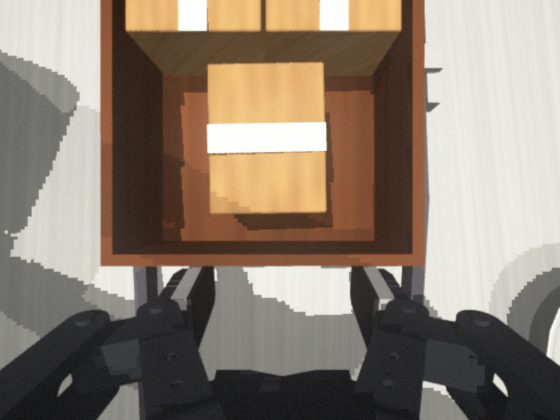

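View pics/s12.png

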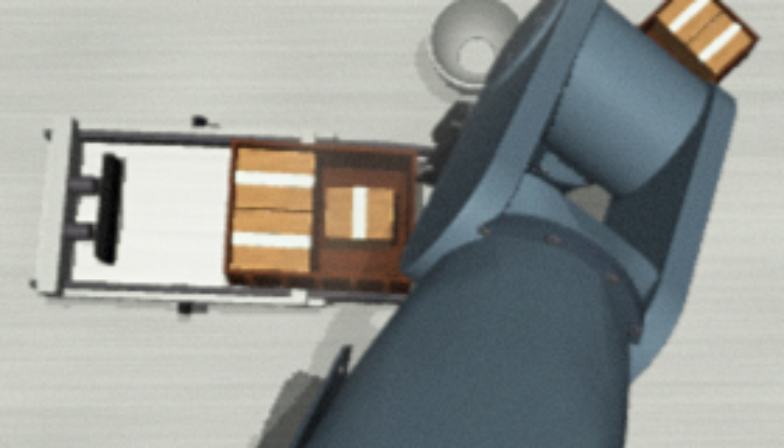

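All good: the crate is in the channel, the carton is upright, 3.5 N. Next, over the deck edge and then level, keeping the tips well above the 10 mm lip.

```bash
python3 -m inch '[{"delta_pos":[0.38,0,0.065],"rotation":[0,0,0]},{"delta_pos":[0.38,0,0.065],"rotation":[0,0,0]},{"delta_pos":[0.38,0,0.065],"rotation":[0,0,0]},{"delta_pos":[0.38,0,0.065],"rotation":[0,0,0]},{"delta_pos":[0.38,0,0.065],"rotation":[0,0,0]}]'
python3 -m inch '[{"delta_pos":[0.38,0,0.065],"rotation":[0,0,0]},{"delta_pos":[0.38,0,0.08],"rotation":[0,0,0]},{"delta_pos":[0.37,0,0.12],"rotation":[0,0,0]},{"delta_pos":[0.37,0,0.15],"rotation":[0,0,0]},{"delta_pos":[0.37,0,0.15],"rotation":[0,0,0]}]'
python3 -m inch '[{"delta_pos":[0.37,0,0.14],"rotation":[0,0,0]},{"delta_pos":[0.37,0,0.14],"rotation":[0,0,0]},{"delta_pos":[0.37,0,0.14],"rotation":[0,0,0]}]'
python3 -m inch '[{"delta_pos":[0.37,0,0.14],"rotation":[0,0,0]},{"delta_pos":[0.28,0,0.11],"rotation":[0,0,0]},{"delta_pos":[0.28,0,0.11],"rotation":[0,0,0]}]'
python3 - <<'E'
from h import *
o=st();y=o["eef_pos"][1];print(.6028+.0373*(y+.105))
c=camera("wrist"); cv2.imwrite("pics/w13.png",c["color"][:,:,::-1])
s=camera("top");cv2.imwrite("pics/s13.png",cv2.resize(s["color"][100:260,120:400,::-1],None,fx=2.8,fy=2.8))
E
```

```text
time_s: 22.35
eef_pos: [0.6084, 0.0312, 0.0576]
eef_rot: [-0.131, 0.706, 0.682, 0.136]
wrist_force: [0.7, -4.4, 1.6]
opening: 0.682
time_s: 22.85
eef_pos: [0.6095, 0.0503, 0.0597]
eef_rot: [-0.131, 0.706, 0.682, 0.136]
wrist_force: [-0.4, -5.0, 3.4]
opening: 0.678
time_s: 23.15
eef_pos: [0.6087, 0.0631, 0.0587]
eef_rot: [-0.132, 0.706, 0.682, 0.136]
wrist_force: [-0.5, -2.0, -1.1]
opening: 0.682
time_s: 23.45
eef_pos: [0.6094, 0.0727, 0.0591]
eef_rot: [-0.132, 0.706, 0.682, 0.136]
wrist_force: [-0.6, -2.4, -1.7]
opening: 0.677
23.45 [0.6094 0.0727 0.0591] [[0.032, 0.999, 0.013], [0.928, -0.035, 0.372], [0.372, -0.0, -0.928]] [-0.6 -2.4 -1.7] 0.677 [-0.27  0.49  1.64  0.41  1.14 -0.43]
0.6094267788503641
```

View pics/w13.png

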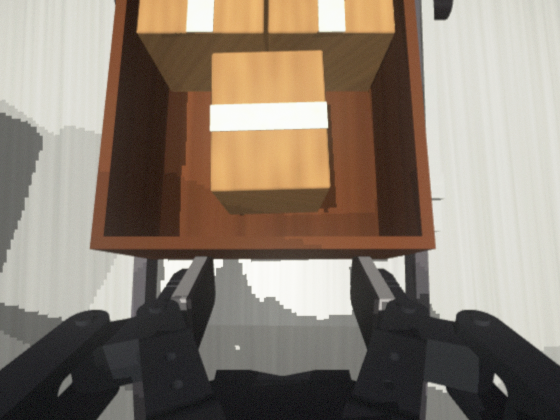

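View pics/s13.png

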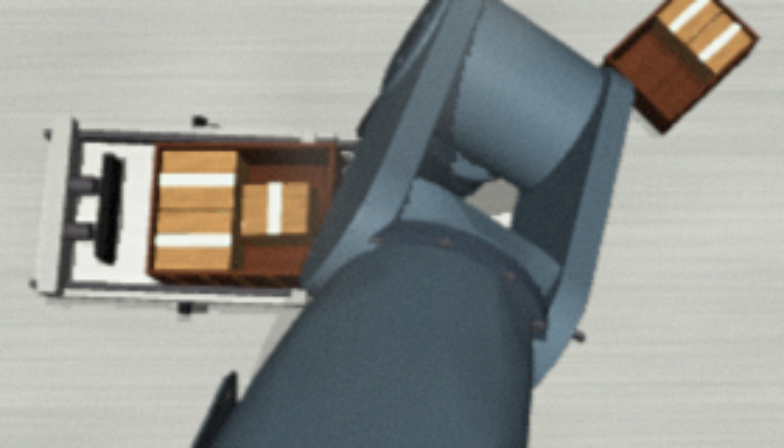

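The trailing edge now climbs the wedge, with about 33 mm left to the lip. Slower now, watching for the drop and the buffer.

```bash
python3 -m inch '[{"delta_pos":[0.28,0,0.09],"rotation":[0,0,0]},{"delta_pos":[0.28,0,0.09],"rotation":[0,0,0]},{"delta_pos":[0.28,0,0.10],"rotation":[0,0,0]}]'
python3 -m inch '[{"delta_pos":[0.28,0,0.10],"rotation":[0,0,0]},{"delta_pos":[0.28,0,0.10],"rotation":[0,0,0]}]'
python3 -m inch '[{"delta_pos":[0.28,0,0.10],"rotation":[0,0,0]},{"delta_pos":[0.28,0,0.11],"rotation":[0,0,0]}]'
python3 -m inch '[{"delta_pos":[0.23,0,0.09],"rotation":[0,0,0]},{"delta_pos":[0.23,0,0.09],"rotation":[0,0,0]}]'

```

```text
time_s: 23.85
eef_pos: [0.61, 0.0812, 0.0598]
eef_rot: [-0.131, 0.706, 0.682, 0.136]
wrist_force: [-0.6, -2.2, -0.8]
opening: 0.68
time_s: 24.05
eef_pos: [0.6101, 0.0873, 0.06]
eef_rot: [-0.132, 0.706, 0.682, 0.136]
wrist_force: [0.0, -2.9, -1.9]
opening: 0.679
time_s: 24.25
eef_pos: [0.6103, 0.0933, 0.0602]
eef_rot: [-0.132, 0.706, 0.682, 0.136]
wrist_force: [-0.5, -2.8, -1.5]
opening: 0.677
time_s: 24.45
eef_pos: [0.6105, 0.0982, 0.0603]
eef_rot: [-0.132, 0.706, 0.682, 0.136]
wrist_force: [-0.8, -2.7, -1.7]
opening: 0.676
```

```bash
python3 -m inch '[{"delta_pos":[0.18,0,0.07],"rotation":[0,0,0]},{"delta_pos":[0.18,0,0.07],"rotation":[0,0,0]}]'
python3 -m inch '[{"delta_pos":[0.18,0,0.07],"rotation":[0,0,0]},{"delta_pos":[0.18,0,0.07],"rotation":[0,0,0]}]'
python3 - <<'E'
from h import *
o=st()
c=camera("wrist"); cv2.imwrite("pics/w14.png",c["color"][:,:,::-1])
s=camera("top");cv2.imwrite("pics/s14.png",cv2.resize(s["color"][130:230,120:280,::-1],None,fx=4.5,fy=4.5,interpolation=2))
E
```

```text
time_s: 24.65
eef_pos: [0.6106, 0.102, 0.0603]
eef_rot: [-0.132, 0.706, 0.682, 0.136]
wrist_force: [0.2, -3.0, -1.5]
opening: 0.68
time_s: 24.85
eef_pos: [0.6108, 0.1058, 0.0603]
eef_rot: [-0.132, 0.706, 0.682, 0.136]
wrist_force: [0.7, -1.9, -1.8]
opening: 0.675
24.85 [0.6108 0.1058 0.0603] [[0.033, 0.999, 0.013], [0.928, -0.035, 0.372], [0.372, 0.0, -0.928]] [ 0.7 -1.9 -1.8] 0.675 [-0.22  0.48  1.64  0.42  1.12 -0.39]
```

View pics/w14.png

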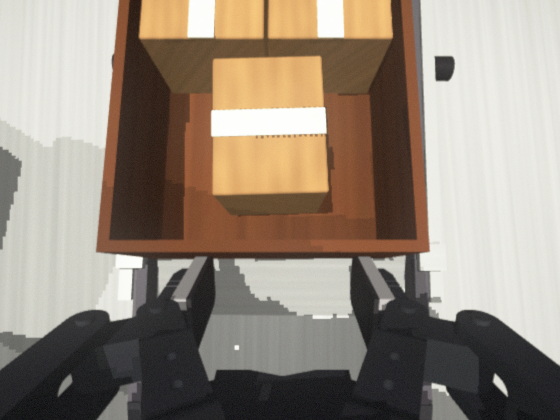

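View pics/s14.png

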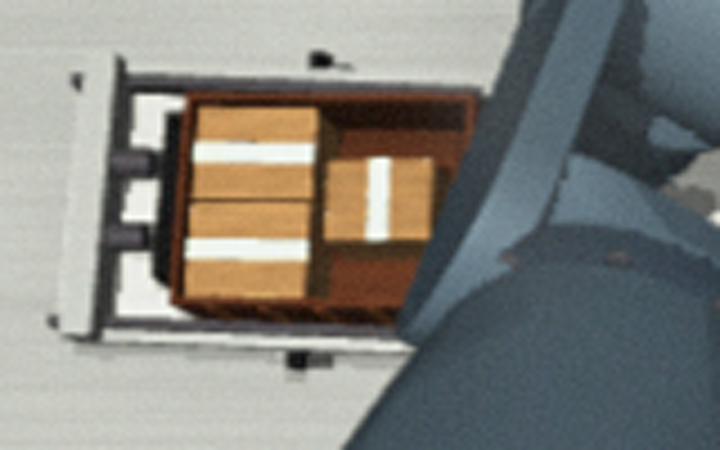

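Near the buffer. Continuing in 1.5 mm steps.

```bash
python3 -m inch '[{"delta_pos":[0.15,0,0.06],"rotation":[0,0,0]}]'
python3 -m inch '[{"delta_pos":[0.15,0,0.06],"rotation":[0,0,0]}]'
python3 -m inch '[{"delta_pos":[0.15,0,0.06],"rotation":[0,0,0]}]'
```

```text
time_s: 25.05
eef_pos: [0.6109, 0.1072, 0.0604]
eef_rot: [-0.131, 0.706, 0.682, 0.136]
wrist_force: [-0.2, -3.0, -1.7]
opening: 0.675
time_s: 25.15
eef_pos: [0.611, 0.1089, 0.0603]
eef_rot: [-0.131, 0.706, 0.682, 0.136]
wrist_force: [0.9, -2.9, -1.0]
opening: 0.68
time_s: 25.25
eef_pos: [0.611, 0.1106, 0.0603]
eef_rot: [-0.132, 0.706, 0.682, 0.136]
wrist_force: [0.0, -1.1, -1.6]
opening: 0.68
```

```bash
python3 -m inch '[{"delta_pos":[0.15,0,0.06],"rotation":[0,0,0]}]'
python3 -m inch '[{"delta_pos":[0.15,0,0.06],"rotation":[0,0,0]}]'
python3 -m inch '[{"delta_pos":[0.15,0,0.06],"rotation":[0,0,0]}]'
python3 - <<'E'
from h import *
c=camera("wrist"); cv2.imwrite("pics/w15.png",c["color"][:,:,::-1])
s=camera("top");cv2.imwrite("pics/s15.png",cv2.resize(s["color"][130:230,120:280,::-1],None,fx=4.5,fy=4.5,interpolation=2))
E
```

```text
time_s: 25.35
eef_pos: [0.611, 0.1123, 0.0603]
eef_rot: [-0.132, 0.706, 0.682, 0.136]
wrist_force: [0.4, -2.2, -1.1]
opening: 0.674
time_s: 25.45
eef_pos: [0.6111, 0.1139, 0.0603]
eef_rot: [-0.132, 0.706, 0.682, 0.136]
wrist_force: [0.3, -2.0, -2.0]
opening: 0.678
time_s: 25.55
eef_pos: [0.6112, 0.1154, 0.0603]
eef_rot: [-0.131, 0.706, 0.682, 0.136]
wrist_force: [-0.2, -2.6, -0.2]
opening: 0.678
```

View pics/w15.png

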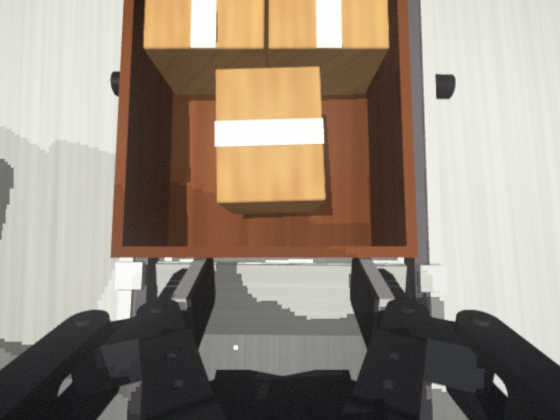

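View pics/s15.png

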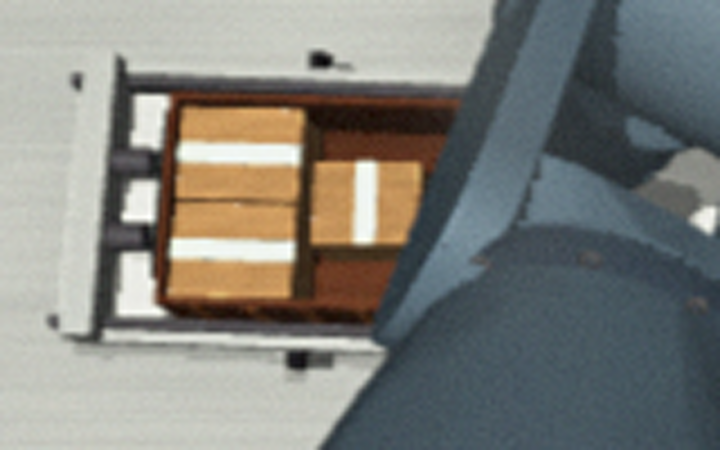

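The rear rim shrank in view (112–415, before 98–428), so the crate has dropped, and the lip line shows at y≈262 behind it. I'll creep on to feel the buffer.

```bash
python3 -m inch '[{"delta_pos":[0.1,0,0.04],"rotation":[0,0,0]}]'
python3 -m inch '[{"delta_pos":[0.1,0,0.04],"rotation":[0,0,0]}]'
python3 - <<'E'
from h import *
for i in range(3): 
  c=camera("wrist");st()
E
```

```text
time_s: 25.75
eef_pos: [0.6112, 0.1161, 0.0603]
eef_rot: [-0.131, 0.706, 0.682, 0.136]
wrist_force: [-1.1, -6.2, 0.5]
opening: 0.676
time_s: 25.85
eef_pos: [0.6113, 0.1168, 0.0604]
eef_rot: [-0.131, 0.706, 0.682, 0.136]
wrist_force: [-0.8, -8.1, 0.4]
opening: 0.681
25.9 [0.6113 0.1168 0.0604] [[0.032, 0.999, 0.013], [0.928, -0.035, 0.37], [0.371, 0.0, -0.929]] [-1.  -5.9  0.5] 0.681 [-0.2   0.48  1.64  0.42  1.11 -0.37]
25.95 [0.6113 0.1168 0.0604] [[0.032, 0.999, 0.013], [0.928, -0.035, 0.37], [0.371, 0.0, -0.929]] [-0.6 -5.8  1.6] 0.682 [-0.2   0.48  1.64  0.42  1.11 -0.37]
26.0 [0.6113 0.1168 0.0604] [[0.033, 0.999, 0.013], [0.928, -0.035, 0.371], [0.371, 0.0, -0.929]] [-1.  -5.9  0.3] 0.677 [-0.2   0.48  1.64  0.42  1.11 -0.37]
```

Buffer felt: force rose from 2.6 to 8 N, settling at 6 N. I'll back off and look.

```bash
python3 -m inch '[{"delta_pos":[-0.2,0,-0.1],"rotation":[0,0,0]},{"delta_pos":[-0.5,0,-0.25],"rotation":[0,0,0]},{"delta_pos":[-1.5,0,-1],"rotation":[0,0,0]},{"delta_pos":[-2,0,-2],"rotation":[0,0,0]},{"delta_pos":[-2,0,-2],"rotation":[0,0,0]},{"delta_pos":[-2,0,-2],"rotation":[0,0,0]},{"delta_pos":[-2,0,-2],"rotation":[0,0,0]},{"delta_pos":[0,0,0],"rotation":[0,0,0]},{"delta_pos":[0,0,0],"rotation":[0,0,0]}]'
python3 - <<'E'
from h import *
o=st(); c=camera("wrist"); cv2.imwrite("pics/w16.png",c["color"][:,:,::-1]);np.save("w16.npy",[c,o],allow_pickle=True)
s=camera("top");cv2.imwrite("pics/s16.png",cv2.resize(s["color"][130:230,120:280,::-1],None,fx=4.5,fy=4.5,interpolation=2))
s=camera("scene");cv2.imwrite("pics/s16b.png",cv2.resize(s["color"][170:310,230:430,::-1],None,fx=4,fy=4,interpolation=2))
E
```

```text
time_s: 26.9
eef_pos: [0.6069, -0.0131, 0.1097]
eef_rot: [-0.131, 0.707, 0.681, 0.137]
wrist_force: [0.3, 0.4, -0.6]
opening: 0.681
26.9 [ 0.6069 -0.0131  0.1097] [[0.034, 0.999, 0.015], [0.928, -0.037, 0.372], [0.372, 0.001, -0.928]] [ 0.3  0.4 -0.6] 0.681 [-0.41  0.43  1.6   0.37  1.27 -0.51]
```

View pics/w16.png

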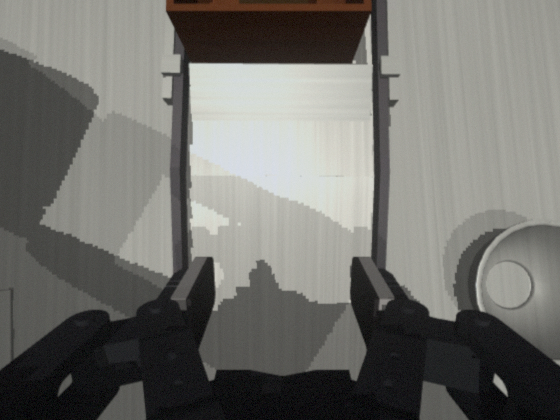

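View pics/s16.png

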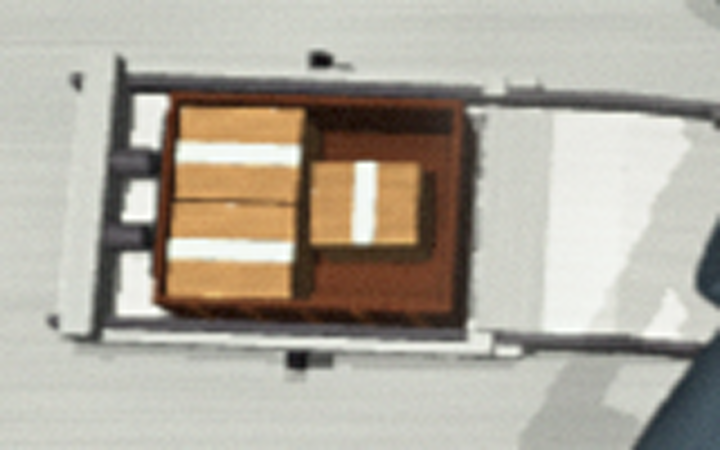

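View pics/s16b.png

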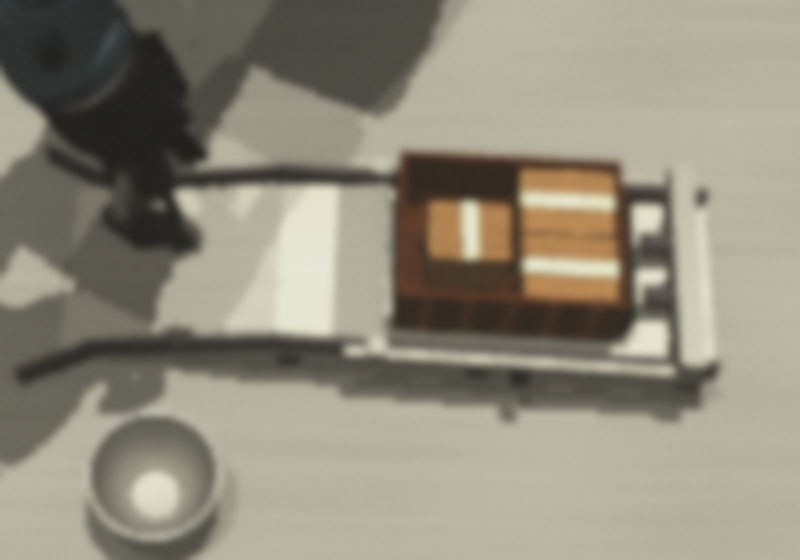

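```bash
python3 - <<'E'
from h import *
c,o=np.load("w16.npy",allow_pickle=True)
im=c["color"];cv2.imwrite("pics/w16z.png",cv2.resize(im[0:110,150:400,::-1],None,fx=3.2,fy=3.2,interpolation=2))
for z in (.09,.1):
  a=ray(c,166.5,11.5,z,o);b=ray(c,372,11.5,z,o);print(z,a,b,np.linalg.norm(a-b))
print("lip",ray(c,190,64,.045,o),ray(c,371,65,.045,o))
# rim corners triangulated top+scene
t=camera("top");s=camera("scene")
T=lambda U,V:((U+.5)/4.5-.5+120,(V+.5)/4.5-.5+130)
S=lambda U,V:((U+.5)/4-.5+230,(V+.5)/4-.5+170)
print("far-rear",tri([t,s],[T(470,99),S(394,300)]))
print("near-rear",tri([t,s],[T(470,310),S(402,152)]))
print("near-front",tri([t,s],[T(157,303),S(619,162)]))
print("far-front",tri([t,s],[T(170,95),S(632,305)]))
for z in(.09,.1):
  print([ray(t,*T(*p),z).round(4) for p in [(470,99),(464,312),(157,303),(170,95)]])
E
```

```text
0.09 [0.55059481 0.12344396 0.09      ] [0.65995723 0.11937658 0.09      ] 0.10943802543711932
0.1 [0.55381319 0.11626865 0.1       ] [0.65699954 0.11243097 0.1       ] 0.10325768772031443
lip [0.5514498  0.11825522 0.045     ] [0.67020555 0.11314933 0.045     ]
far-rear [0.66169    0.11830624 0.08655306]
near-rear [0.55107074 0.1208558  0.08907191]
near-front [0.55551083 0.27246847 0.09036243]
far-front [0.66350519 0.27142665 0.09045027]
[array([0.6606, 0.1174, 0.09  ]), array([0.5501, 0.1184, 0.09  ]), array([0.5556, 0.2722, 0.09  ]), array([0.6637, 0.2704, 0.09  ])]
[array([0.6574, 0.1159, 0.1   ]), array([0.5481, 0.1169, 0.1   ]), array([0.5536, 0.269 , 0.1   ]), array([0.6604, 0.2672, 0.1   ])]
```

View pics/w16z.png

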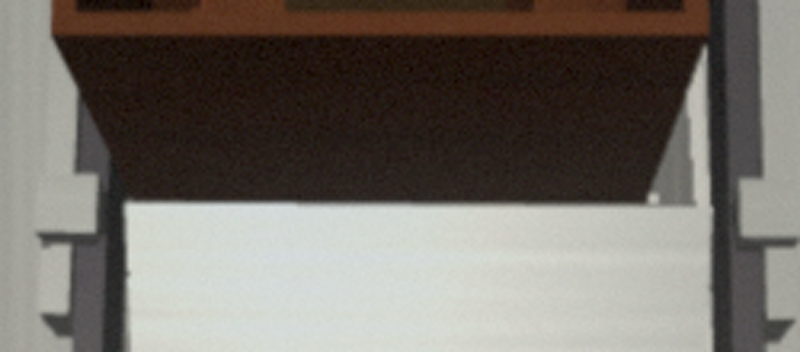

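All four rim corners come out near z = 0.09 m, the flat value, and the rear wall is 3–5 mm behind the lip. Last check on the bystanders before handing in.

```bash
python3 -m inch '[{"delta_pos":[-1,0,-2],"rotation":[0,0,0]},{"delta_pos":[-1,0,-2],"rotation":[0,0,0]},{"delta_pos":[0,0,0],"rotation":[0,0,0]}]'; python3 - <<'E'
from h import *
s=camera("scene");cv2.imwrite("pics/s17.png",s["color"][:,:,::-1])
a=np.load("sc0.npy",allow_pickle=True).item()["color"]
for n,(x0,y0,x1,y1) in dict(jar=(140,148,172,190),bowl=(245,268,292,312),spatula=(180,158,285,188)).items():
  g=lambda i:cv2.cvtColor(i[y0:y1,x0:x1],cv2.COLOR_RGB2GRAY).astype(np.float32)
  print(n,cv2.phaseCorrelate(cv2.Laplacian(g(a),5),cv2.Laplacian(g(s["color"]),5)))
E
```

```text
time_s: 27.45
eef_pos: [0.6069, -0.0467, 0.1407]
eef_rot: [-0.13, 0.707, 0.682, 0.137]
wrist_force: [0.8, -0.3, 1.0]
opening: 0.679
jar ((0.06135055702197256, 0.7267824984092677), 0.9323744436105093)
bowl ((0.007916522563526485, 0.42731522715969916), 0.8365729283403467)
spatula ((-0.06784226450520237, -0.39787524014207243), 0.2406680385271708)
```

View pics/s17.png

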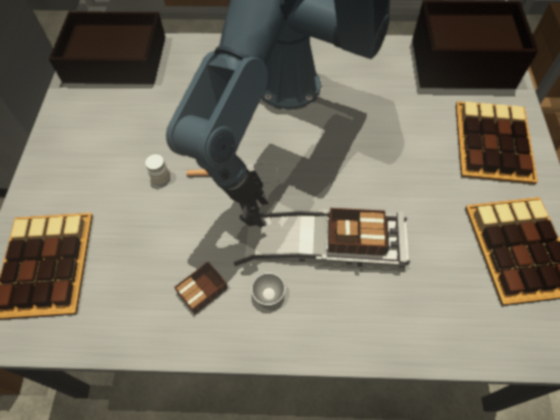

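The jar (157,170), bowl (269,291) and spatula handle (188,173) are where they started, and the crate is in its berth with the carton in it.

```bash
python3 -c "
from bench import *
print(hand_in())"
```

```text
the job is handed in; nothing more can be done
None
```

I set the carton upright on the floor of the crate's empty half while the crate stood on the table. I then pushed the crate up the ramp with two spread, tilted fingertips. It took about 27.5 s on the robot's clock, and the job is handed in.

- **Push force:** the readings peaked at about 8 N, both when the crate's front climbed the lip and at the buffer. I stopped at the buffer when the force jumped from 2.6 N to 8 N. Force was read only at the end of each call of one to eight rows, so a brief peak in between could have gone unread.
- **Setting the carton down:** this briefly reached about 17 N in all (15 N of it vertical) on the crate floor, before I eased off and released.
- **Crate in its berth:** the last views put all four rim corners at about z = 0.09 m (0.087–0.090), so it lies flat. Its trailing edge is about 3–5 mm behind the lip's rear face, which is close to the 2 mm camera calibration. The lip hiding the foot of the trailing face and the visible drop during the push agree with this.
- **Carton and bystanders:** the carton is still upright. The jar and bowl show less than 1 pixel of shift. The spatula was partly hidden by the arm in the last picture, so its image match was weak (0.24), but the visible handle end was where it started.

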